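# Set up the photo monopod and hold it at full height

## Task

Get the small monopod on the packing bench ready for the camera: first swing its folding leg all the way out until it clicks home, then squeeze the orange button on the monopod's head and, keeping it pressed, pull the head straight up past the first stop to the second stop, with both sections fully out. Finish holding the head up there with the button still pressed (it sinks back if you let go), and leave the camera, gift box, ribbon spool, scissors and pen where they are.

Things in the scene. Friction and masses are not known exactly. Their poses are not given: they have to be found in the camera images.
- monopod: Bench monopod on a round black base 120 mm across, 20 mm high, fixed to the bench. Origin: centre of the base's underside, on the column's axis. z up along the column; y points to the side where the leg ends up when swung out; the folded leg points along -x. The dark outer tube, 37 mm across at its top collar, reaches z = 97 mm; the grey head sits on it. Starts turned up to 0.5 rad either way
- leg (a joint): Angle of the folding leg about its upright hinge, rad. 0 = folded, pointing along the monopod's -x; 1.571 = fully out along its +y, at a hard stop (it turns clockwise seen from above). A spring detent resists from about 1.15 to 1.38 rad (some 2.5 N at the post); past that it snaps to the stop and stays. Starts between 0 and 0.45; light friction holds it where it is left
- leg_hinge (a point): Point on the leg's hinge axis, 37 mm from the column's axis on the monopod's +y side, 18 mm above the bench
- leg_post (a point): Yellow upright round post on the leg's end, 16 mm across, its top 67 mm above the bench, 120 mm from the hinge axis. Below it the leg bar lies 19 to 29 mm above the bench, with a black ring of 22 mm across up to 32 mm. The point is on the post's axis, 52 mm above the bench; pinch or push it there
- head_grip (a point): Middle of the grey head, a block 30 (x) by 34 (y) by 52 mm high, underside 99.5 mm and top 151.5 mm above the bench when down; this point is 28 mm above its underside. A disc and brass stud stand 11 mm higher. Axes as the monopod's. Squeeze it here along y, from above, one finger on the orange button, the other on the ribbed face opposite
- head_stud (a point): Tip of the brass stud on top of the head, 162.5 mm above the bench when down
- button_face (a point): Centre of the outer face of the orange button, 16 mm wide and 34 mm high, on the head's -y face, from which it stands out 7 mm (so 41 mm from its face to the ribbed face)
- button (a joint): How far the button is pressed in towards +y, m: 0 out, 0.006 fully in. It springs back; fully in takes 4 N. The head is locked down until it is pressed in about 4 mm
- head (a joint): How far the head and the inner section are pulled up out of the middle section, m: 0 down, 0.05 at its stop. It goes first, with a pull of about 4 N, and a spring draws it back when let go. Its end is the first stop
- middle (a joint): How far the middle section is pulled up out of the outer tube, m: 0 down, 0.05 at its stop. It follows once the inner section is at its stop, with a pull of about 7 N in all. Its end is the second stop, with the head 100 mm above where it started; a pull of 12 N or more means the stop is reached
- camera: Black camera standing on the bench, 112 mm wide, about 90 mm deep with its lens, 78 mm high; origin under its body. Leave it alone
- gift_box: Closed large kraft gift box with a window lid, 252 x 237 x 57 mm, origin under its centre. Leave it alone
- spool: Spool of red ribbon, 104 x 132 x 32 mm with its loose end, lying flat, the one close behind the monopod (another lies further to the right). Leave it alone
- shears: Red-handled scissors, 199 mm long, 9 mm thick. Leave them alone
- pen: Black and white marker pen, 135 mm long, 16 mm thick, the nearer of two. Leave it alone
Not all that is in view belongs to the job. What is shaped like the monopod but blue is not meant.

How it is judged:
On the way, in this order (a step that is already met when the one before it is completed fails the run):
1. the leg is swung fully out and has clicked into its end position (over 1.52 rad) (value of joint leg above 1.52 rad), for 0.2 s.
2. with the button pressed, the inner section is out to the first stop (value of joint head above 0.045 m and value of joint button above 0.004 m), for 0.02 s.
3. the middle section is out too, at the second stop (value of joint each of head, middle above 0.046 m), for 0.3 s.
At the end, for the whole second after the job is handed in: the leg is home (over 1.52 rad), both sections are out (each within 4 mm of its 50 mm stop), the button is pressed in more than 4 mm and the fingers are holding the head, through the last second (all of step 3 and value of joint leg above 1.52 rad and value of joint button above 0.004 m and contact force between the fingers and head above 1.5 N and height (world z) of head_grip above 0.218 m); the arm keeps its last pose, push and grip.
It fails at once if the head was raised before the leg was home, or the leg came out of its detent while the head was up (value of joint head above 0.01 m and value of joint leg below 1.45 rad).
It fails at once if a bystander (camera, gift box, spool, scissors or pen) was shifted by more than 3 cm (distance of any of camera, gift_box, spool, shears, pen from where it was at the start of the episode above 0.03 m).
It also fails if it takes over 54 s, if anything falls off the work surface, if the arm or the gripper's body presses on something with over 40 N, if the wrist force passes 120 N, or if a joint passes its speed limit or range.

## Robot

A 6-joint arm with a two-finger parallel gripper is mounted at the origin on a cart in front of the work surface, level with it; the furniture and walls round the work are solid. World frame = base frame: x ahead of the robot, y to its left, z up, the work surface at z = 0. Lengths are in m, angles in rad, forces in N, time in s.
With the tool pointing down it reaches from about 0.325 to 0.85 m from the base axis. Payload 15.5 kg.
Tool frame: the origin (TCP) lies at the centre of the arm's flange, where the gripper is bolted on; the fingertips stand 191 mm ahead of it and the grasp point (between the pads) lies 172 mm ahead of it; z points along the fingers, y is the direction in which the jaws open and shut (so a half turn about z gives the same grasp; the last joint's range is limited). The gripper opens to 91 mm and grips with 3 to 60 N. Pads are 32 mm wide; open, the fingers measure 118 mm over their backs; the gripper's body (76 mm by 178 mm) begins 60 mm behind the grasp point.
Start: joints at [1.228, 0.494, 1.345, -0, 1.302, -0.096], TCP at [0.153, 0.606, 0.405] pointing down, gripper open.
Joint ranges: [-2.91, 2.91], [-0.82, 2.16], [0.22, 2.67], [-1.22, 4.37], [0.12, 2.79], [-3.08, 3.08]. Speed limits (rad/s): [1.89, 1.89, 2.57, 3.01, 3.01, 3.01].

## Interface

Orientations are given as a unit quaternion [x, y, z, w].
In Python, from station import manip gives the robot as it stands. The module is installed in compiled form; this text tells all that it offers.
- The arm moves only by the tool drive_tool, never from a script. Its argument "moves" is text: rows parted by semicolons, each of 7 numbers parted by spaces: the shift along the tool's x, y, z in m, then the turn, a rotation vector about the tool's x, y, z in degrees, then the gripper command: -1 is fully open, 1 is shut, values between are in proportion. A call has 1 to 8 rows; each row is the pose to reach, as a shift and turn from the pose commanded when the call began, along the tool's axes at that moment; what a row does not reach only later rows make up. A row lasts 1/8 s, in which the tool goes at most 62.5 mm and 10.7 degrees, less where a joint would pass 70% of its speed; a pose out of reach is approached as far as the arm can. A call with a gripper value outside its range is refused whole. The fingers move at their own pace and stop on an object; the grip force is fixed at half the most. Time passes only in rows, so rows that repeat a pose let the fingers close. It gives the time, the measured TCP pose, the force and the opening at its end, in the units of the state.
- manip.sense(): the state, without advancing time (a new reading comes with each control period).
- manip.read_camera(name): name is "side" or "top" or "wrist"; returns (picture, depth): 480x640x3 uint8, red, green, blue; 480x640 float32, m along the optical axis (not along the pixel's ray), 0 where there is no reading.
- manip.camera_params(name): a dict with "fx", "fy", "cx", "cy" (pixels), "extrinsics" (4x4, takes a point from world to camera coordinates). Camera axes: x right, y up, looking along -z (the intrinsics and any distortion apply to the point x, -y, -z); pixel columns grow to the right and rows downward; lengths in m; the calibration is good to about 2 mm. A picture is of the moment at which its call begins: read the wrist's pose just before it. camera_params takes no time and is no camera call; for the wrist camera it gives the pose at the moment of the call.
- manip.close_job(): hands the job in, once; it reports no verdict.
The state is a dict: "t": time; "q": joint angles; "joint_vel": joint speeds; "tau": joint torques, N m; "position": TCP position; "ee_rot": TCP orientation; "ft_force": force on the tool from outside, world axes, zero at the start; "ft_torque": the same for the moment, N m; "grip_width": finger opening in m.
Only numpy, scipy, OpenCV 4.12 (cv2) and the standard library are available. Lean on these libraries where they do the work, as an engineer would, in place of code of your own. Each camera call takes 0.05 s, during which the arm holds its last target.

## Working session

There is one attempt and no reset: what is moved stays moved. The work goes in short steps, Python scripts to look and compute and a tool call to move; the robot and the scene stay as the last step left them, time stands still between calls to the robot, and variables do not carry over. Pictures are saved under pics/ and viewed, and the job is handed in when it is done.

Besides the shell and the picture viewer there is one more tool, called after "Emit:" by a JSON object that holds its "api" and its "payload". drive_tool: Moves the arm, as the interface text tells. Its arguments: {"type":"object","properties":{"moves":{"type":"string"}},"required":["moves"]}

```bash
mkdir -p pics
cat > h.py <<'E'
import numpy as np, cv2
from station import manip
def snap(n,fn):
    s=manip.sense(); p=manip.camera_params(n); im,d=manip.read_camera(n)
    cv2.imwrite(f'pics/{fn}.png',im[:,:,::-1]); np.savez(f'pics/{fn}.npz',im=im,d=d,**{k:np.array(v) for k,v in p.items()})
    return im,d,p
def load(fn):
    z=np.load(f'pics/{fn}.npz'); return z['im'],z['d'],{k:z[k] for k in z.files if k not in('im','d')}
def pts(p,u,v,d):
    E=np.linalg.inv(np.array(p['extrinsics'])); u=np.asarray(u,float);v=np.asarray(v,float);d=np.asarray(d,float)
    c=np.stack([(u-p['cx'])/p['fx']*d,-(v-p['cy'])/p['fy']*d,-d,np.ones_like(d)],-1)
    return (c@E.T)[...,:3]
def plane(p,u,v,z):
    E=np.linalg.inv(np.array(p['extrinsics'])); o=E[:3,3]; q=pts(p,u,v,1.0)
    r=q-o; return o+r*((z-o[2])/r[...,2])[...,None]
def proj(p,P):
    c=np.array(p['extrinsics'])@np.append(P,1); return p['fx']*c[0]/-c[2]+p['cx'], p['fy']*c[1]/c[2]+p['cy']
E
python3 - <<'E'
from h import *
for n in('side','top','wrist'):
    im,d,p=snap(n,n+'0'); print(n,p.keys(),p['fx'],np.round(np.linalg.inv(p['extrinsics']),3).tolist())
s=manip.sense(); print(s)
E
```

```text
side dict_keys(['fx', 'fy', 'cx', 'cy', 'extrinsics']) 593.6867043923003 [[-0.987, 0.041, -0.155, 0.321], [-0.158, -0.381, 0.911, 1.584], [-0.022, 0.924, 0.383, 0.81], [0.0, 0.0, 0.0, 1.0]]
top dict_keys(['fx', 'fy', 'cx', 'cy', 'extrinsics']) 445.83208974160505 [[-0.022, 0.996, -0.089, 0.494], [-1.0, -0.022, 0.0, -0.034], [-0.002, 0.089, 0.996, 1.238], [0.0, 0.0, 0.0, 1.0]]
wrist dict_keys(['fx', 'fy', 'cx', 'cy', 'extrinsics']) 398.67197885837237 [[0.244, -0.938, -0.245, 0.085], [0.97, 0.236, 0.062, 0.622], [-0.001, -0.253, 0.968, 0.385], [0.0, 0.0, 0.0, 1.0]]
{'t': 0.15, 'q': array([ 1.22850303e+00,  4.94069422e-01,  1.34595707e+00,  2.46553739e-05,
        1.30245639e+00, -9.54996531e-02]), 'joint_vel': array([-0.00092786, -0.00132495, -0.00112513,  0.00037013, -0.00137936,
       -0.000105  ]), 'tau': array([ 1.39034884e-03, -8.79203796e+01, -3.82049024e+01,  7.07515329e-02,
        5.02935215e-02, -7.76579645e-05]), 'position': array([0.15264665, 0.60597688, 0.40426789]), 'ee_rot': array([ 1.23087140e-01,  9.92395767e-01, -4.31911893e-04, -1.08259141e-04]), 'ft_force': array([ 0.26362796, -0.38978907,  0.15040992]), 'ft_torque': array([ 0.03620073, -0.00887056,  0.00580801]), 'grip_width': 0.09117905253867116}
```

View pics/top0.png

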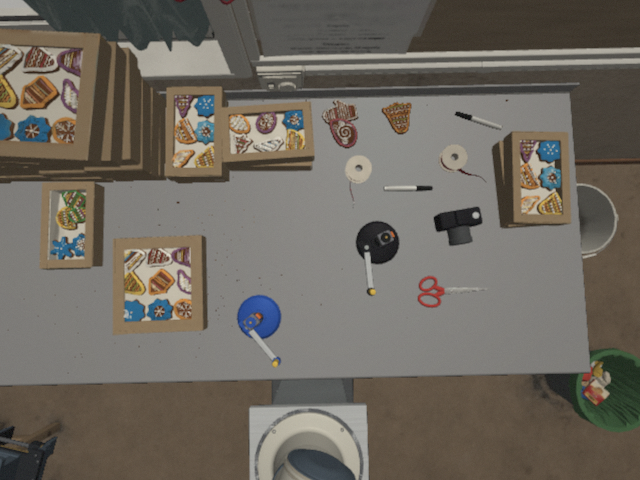

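View pics/side0.png

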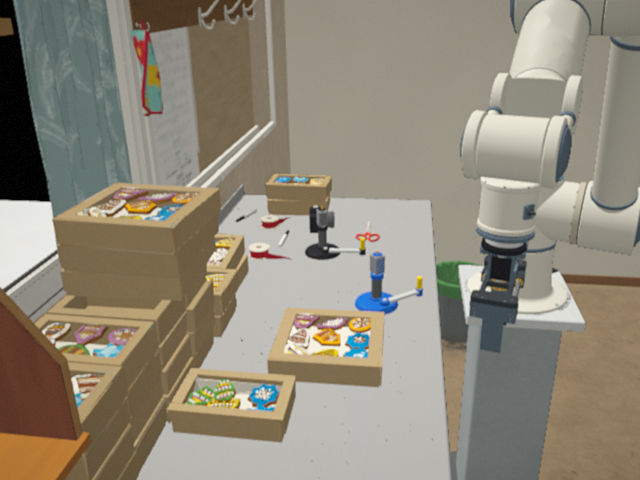

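There are two monopod shapes in the top view: a blue one at (259,316) and a black one at (378,242). The black base with a grey head is the one described. I'll confirm it with an enlarged crop.

Run:
```python
from h import *
im,d,p=load('top0')
c=im[200:310,330:440]; cv2.imwrite('pics/crop0.png',cv2.resize(c,(660,660),interpolation=cv2.INTER_CUBIC)[:600,:,::-1])
hsv=cv2.cvtColor(im,cv2.COLOR_RGB2HSV)
roi=np.zeros(im.shape[:2],bool); roi[205:310,340:420]=1
y=(hsv[...,0]>20)&(hsv[...,0]<33)&(hsv[...,1]>150)&(hsv[...,2]>120)&roi
o=(hsv[...,0]>4)&(hsv[...,0]<18)&(hsv[...,1]>150)&(hsv[...,2]>120)&roi
for n,m,z in(('post',y,.067),('orange',o,.13)):
    v,u=np.nonzero(m); print(n,len(u),u.mean(),v.mean(),plane(p,u.mean(),v.mean(),z),np.median(pts(p,u,v,d[v,u]),0))
# base: black disc, depth z
vv,uu=np.mgrid[205:310,340:425]; P=pts(p,uu,vv,d[205:310,340:425])
z=P[...,2]; m=(abs(z-.02)<.006)&(im[205:310,340:425].max(-1)<60)
q=P[m]; print('base',m.sum(),cv2.minEnclosingCircle(q[:,:2].astype(np.float32)),np.median(z[m]))
for lo,hi in((.09,.13),(.13,.148),(.146,.156),(.156,.17)):
    m=(z>lo)&(z<hi); q=P[m]; print(lo,m.sum(),q.mean(0), cv2.minAreaRect(q[:,:2].astype(np.float32)))
m=(z>.02)&(z<.04)&(im[205:310,340:425].min(-1)>120);q=P[m];print('bar',m.sum(),cv2.fitLine(q[:,:2].astype(np.float32),cv2.DIST_L2,0,.01,.01).ravel())
# other objects heights profile
```

```text
post 22 371.72727272727275 291.5 [ 0.45558457 -0.1737705   0.067     ] [ 0.45547935 -0.17463231  0.06462715]
orange 13 392.38461538461536 233.76923076923077 [ 0.59958303 -0.22249342  0.13      ] [ 0.59817516 -0.22190813  0.14056947]
base 601 ((0.5470550656318665, -0.1887778490781784), 0.09674640744924545) 0.0171906118629368
0.09 33 [ 0.58240404 -0.19133592  0.10650909] ((0.5855265259742737, -0.19614902138710022), (0.03552636876702309, 0.02319273352622986), 26.867176055908203)
0.13 63 [ 0.5876273  -0.20166378  0.1428774 ] ((0.5897364020347595, -0.20502394437789917), (0.029639748856425285, 0.04171154275536537), 22.572895050048828)
0.146 139 [ 0.58762253 -0.20159853  0.15099145] ((0.5883240103721619, -0.2019379884004593), (0.028445858508348465, 0.03381038457155228), 25.210426330566406)
0.156 12 [ 0.58956677 -0.20127862  0.15834601] ((0.5903898477554321, -0.20006196200847626), (0.012548898346722126, 0.01926313526928425), 78.08423614501953)
bar 217 [ 0.9963896   0.08489842  0.5141995  -0.17203155]
```

View pics/crop0.png

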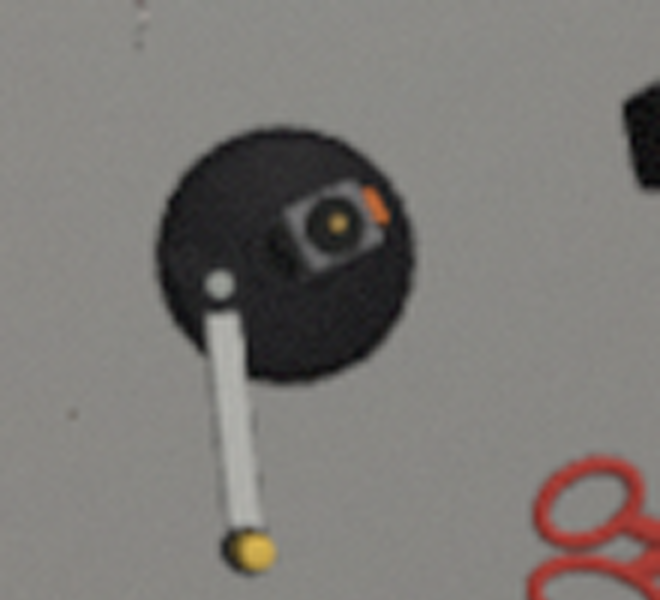

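The crop confirms the black monopod: grey head at crop (335,222), orange button at (376,207) on the side away from the leg hinge at (220,284), and yellow post at (257,551). Next I'll refine the frame.

Run:
```python
from h import *
im,d,p=load('top0')
m=np.zeros(im.shape[:2],np.uint8); m[215:268,350:405]=(im[215:268,350:405].max(-1)<75)
m=cv2.morphologyEx(m,cv2.MORPH_CLOSE,np.ones((9,9)))
c=max(cv2.findContours(m,0,1)[0],key=cv2.contourArea); h=cv2.convexHull(c)[:,0]
q=plane(p,h[:,0]+0.,h[:,1]+0.,.02); print(cv2.minEnclosingCircle(q[:,:2].astype(np.float32)), cv2.fitEllipse(q[:,:2].astype(np.float32)))
print('hinge',plane(p,np.array(366.5),np.array(247.2),.029))
print('stud',plane(p,np.array(330+338/6-.4),np.array(200+222/6-.4),.1625))
print('orange',plane(p,np.array(392.4),np.array(233.8),.140))
g=(d[200:310,330:440])
# side view
im,d,p=load('side0')
print([proj(p,x) for x in((.585,-.2,.13),(.455,-.174,.06))])
cv2.imwrite('pics/crop1.png',cv2.resize(im[190:270,290:400],(770,560),interpolation=cv2.INTER_CUBIC)[:,:,::-1])
hsv=cv2.cvtColor(im,cv2.COLOR_RGB2HSV); y=(hsv[...,0]>20)&(hsv[...,0]<33)&(hsv[...,1]>150)&(hsv[...,2]>120); y[:225]=0;y[262:]=0;y[:,:350]=0;y[:,375:]=0
v,u=np.nonzero(y);print(u.mean(),v.mean(),v.min(),v.max(),np.median(pts(p,u,v,d[v,u]),0))
```

```text
Traceback (most recent call last):
  File "h.py", line 14, in plane
    E=np.linalg.inv(np.array(p['extrinsics'])); o=E[:3,3]; q=pts(p,u,v,1.0)
                                                             ~~~^^^^^^^^^^^
  File "h.py", line 11, in pts
    c=np.stack([(u-p['cx'])/p['fx']*d,-(v-p['cy'])/p['fy']*d,-d,np.ones_like(d)],-1)
ValueError: all input arrays must have the same shape
```

```bash
sed -i 's/q=pts(p,u,v,1.0)/q=pts(p,u,v,np.ones_like(np.asarray(u,float)))/' h.py
python3 - <<'E'
from h import *
im,d,p=load('top0')
m=np.zeros(im.shape[:2],np.uint8); m[215:268,350:405]=(im[215:268,350:405].max(-1)<75)
m=cv2.morphologyEx(m,cv2.MORPH_CLOSE,np.ones((9,9)))
c=max(cv2.findContours(m,0,1)[0],key=cv2.contourArea); h=cv2.convexHull(c)[:,0]
q=plane(p,h[:,0]+0.,h[:,1]+0.,.02); print(cv2.minEnclosingCircle(q[:,:2].astype(np.float32)), cv2.fitEllipse(q[:,:2].astype(np.float32)))
print('hinge',plane(p,np.array(366.5),np.array(247.2),.029))
print('stud',plane(p,np.array(330+338/6-.4),np.array(200+222/6-.4),.1625))
print('orange',plane(p,np.array(392.4),np.array(233.8),.140))
im,d,p=load('side0')
print([proj(p,x) for x in((.585,-.2,.13),(.455,-.174,.06))])
cv2.imwrite('pics/crop1.png',cv2.resize(im[190:270,290:400],(770,560),interpolation=cv2.INTER_CUBIC)[:,:,::-1])
hsv=cv2.cvtColor(im,cv2.COLOR_RGB2HSV); y=(hsv[...,0]>20)&(hsv[...,0]<33)&(hsv[...,1]>150)&(hsv[...,2]>120); y[:225]=0;y[262:]=0;y[:,:350]=0;y[:,375:]=0
v,u=np.nonzero(y);print(u.mean(),v.mean(),v.min(),v.max(),np.median(pts(p,u,v,d[v,u]),0))
E
```

```text
((0.5883474349975586, -0.19819149374961853), 0.058570053428411484) ((0.5882056355476379, -0.19828037917613983), (0.11588063836097717, 0.11593318730592728), 138.57064819335938)
hinge [ 0.57411463 -0.16803188  0.029     ]
stud [ 0.58995322 -0.201106    0.1625    ]
orange [ 0.59855415 -0.22082943  0.14      ]
[(np.float64(322.78452865999316), np.float64(216.52142700021966)), (np.float64(361.9827049913016), np.float64(241.19228779568212))]
362.1578947368421 243.60526315789474 238 249 [ 0.45457788 -0.17321291  0.05420697]
```

View pics/crop1.png

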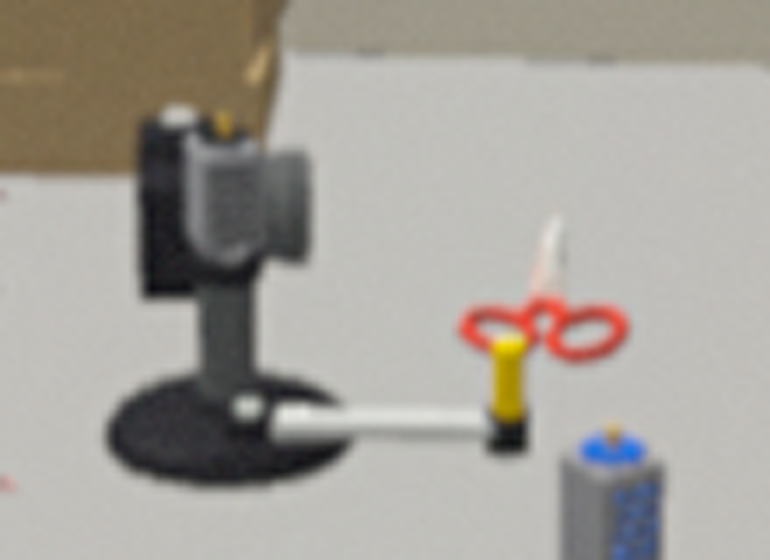

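Emit:
{"api": "drive_tool", "payload": {"moves": "-0.03 -0.043 0 0 0 0 -1; -0.06 -0.086 0 0 0 0 -1; -0.09 -0.129 0 0 0 0 -1; -0.12 -0.172 0 0 0 0 -1; -0.15 -0.214 0 0 0 0 -1; -0.18 -0.257 0 0 0 0 -1; -0.21 -0.3 0 0 0 0 -1; -0.24 -0.342 0 0 0 0 -1"}}

```text
t: 1.15
position: [0.3021, 0.2142, 0.4048]
ee_rot: [0.123, 0.992, 0.0, 0.0]
ft_force: [0.7, 0.1, -0.3]
grip_width: 0.0909
```

Emit:
{"api": "drive_tool", "payload": {"moves": "-0.03 -0.043 0 0 0 0 -1; -0.06 -0.086 0 0 0 3 -1; -0.09 -0.129 0 0 0 6 -1; -0.12 -0.172 0 0 0 9 -1; -0.15 -0.214 0 0 0 12 -1; -0.18 -0.257 0 0 0 15 -1; -0.21 -0.3 0 0 0 18 -1; -0.243 -0.341 0 0 0 18.6 -1"}}

```text
t: 2.15
position: [0.4544, -0.1761, 0.4047]
ee_rot: [0.283, 0.959, 0.0, -0.0]
ft_force: [0.9, 0.1, -0.2]
grip_width: 0.0913
```

Run:
```python
from h import *
im,d,p=snap('wrist','w1'); s=manip.sense(); print(s['t'],s['position'],s['ee_rot'],s['q'],s['ft_force'])
hsv=cv2.cvtColor(im,cv2.COLOR_RGB2HSV); y=(hsv[...,0]>20)&(hsv[...,0]<33)&(hsv[...,1]>150)&(hsv[...,2]>100)
n,l,st,c=cv2.connectedComponentsWithStats(y.astype(np.uint8))
for i in range(1,n):
    if st[i,4]>30: print(st[i],c[i],plane(p,np.array(c[i][0]),np.array(c[i][1]),.067), pts(p,c[i][0],c[i][1],d[int(c[i][1]),int(c[i][0])]))
```

```text
2.2 [ 0.45709266 -0.18073671  0.40486379] [ 0.28309107  0.95909102 -0.00103683  0.00167156] [-4.97651767e-01  3.05944445e-01  1.66704868e+00 -1.44636633e-03
  1.16489711e+00 -1.49384734e+00] [ 2.49579611 -6.09794401 -1.08840938]
[310 222  18  17 250] [318.264 229.948] [ 0.455474   -0.17832774  0.067     ] [ 0.4552809  -0.17819958  0.06802399]
```

View pics/w1.png

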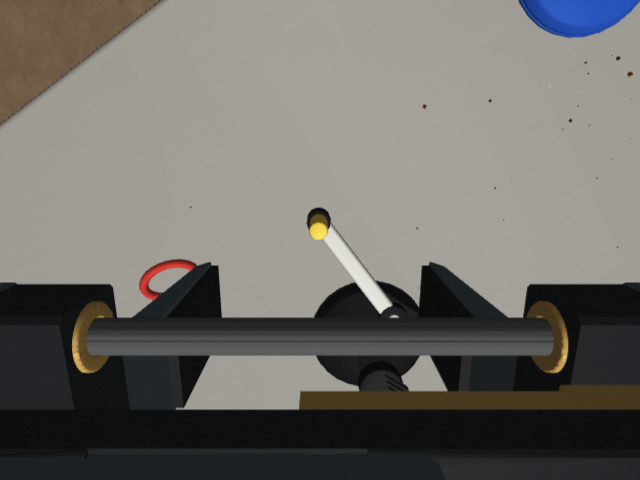

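The post shows at (318,230), between the jaws, and the leg bar runs to the hinge near (393,313). Next: descend around the post.

Emit:
{"api": "drive_tool", "payload": {"moves": "0 0 0.04 0 0 0 -1; 0 0 0.08 0 0 0 -1; 0 0 0.12 0 0 0 -0.5; 0 0 0.155 0 0 0 0; 0 0 0.177 0 0 0 0; 0 0 0.177 0 0 0 0.1; 0 0 0.177 0 0 0 0.1"}}

```text
t: 3.08
position: [0.4544, -0.1743, 0.2284]
ee_rot: [0.282, 0.959, -0.0, 0.0]
ft_force: [0.0, 0.7, 0.4]
grip_width: 0.044
```

Run:
```python
from h import *
im,d,p=snap('wrist','w2'); s=manip.sense(); print(s['t'],s['position'],s['ee_rot'],s['ft_force'],s['grip_width'])
hsv=cv2.cvtColor(im,cv2.COLOR_RGB2HSV); y=(hsv[...,0]>20)&(hsv[...,0]<33)&(hsv[...,1]>150)&(hsv[...,2]>100)
n,l,st,c=cv2.connectedComponentsWithStats(y.astype(np.uint8))
for i in range(1,n):
    if st[i,4]>60: print(st[i],c[i],plane(p,np.array(c[i][0]),np.array(c[i][1]),.067))
```

```text
3.125 [ 0.45449509 -0.17438192  0.22865804] [ 2.81827994e-01  9.59464694e-01 -1.37328292e-04  6.81471241e-04] [-0.61299725  0.19109876 -0.52859592] 0.04180498723185283
[296 284  36  34 973] [313.91675231 302.20554985] [ 0.44527848 -0.17136939  0.067     ]
```

View pics/w2.png

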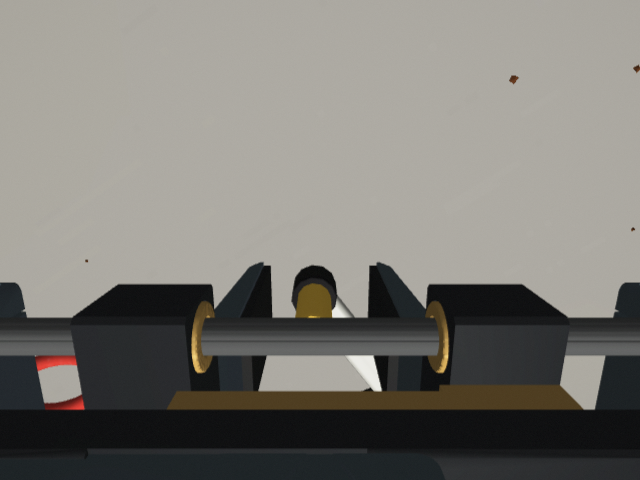

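Run:
```python
import numpy as np
H=np.array([.5736,-.1664]);x=np.array([-.841,.541]);y=np.array([.541,.841])
P=lambda t:H+.12*np.array([np.cos(t),np.sin(t)])
for t in np.linspace(3.206,1.92,17): 
    d=P(t)-np.array([.4545,-.1744]); print(round(t,3),np.round([d@x,d@y],4),P(t).round(3))
```

```text
3.206 [ 0.0007 -0.0001] [ 0.454 -0.174]
3.126 [0.0061 0.0079] [ 0.454 -0.164]
3.045 [0.0109 0.0163] [ 0.454 -0.155]
2.965 [0.0149 0.025 ] [ 0.455 -0.145]
2.884 [0.0183 0.034 ] [ 0.458 -0.136]
2.804 [0.0209 0.0433] [ 0.46  -0.127]
2.724 [0.0227 0.0528] [ 0.464 -0.118]
2.643 [0.0238 0.0624] [ 0.468 -0.109]
2.563 [0.0242 0.072 ] [ 0.473 -0.101]
2.483 [0.0237 0.0816] [ 0.479 -0.093]
2.402 [0.0225 0.0912] [ 0.485 -0.086]
2.322 [0.0205 0.1006] [ 0.492 -0.079]
2.242 [0.0177 0.1099] [ 0.499 -0.072]
2.161 [0.0143 0.1189] [ 0.507 -0.067]
2.081 [0.0101 0.1276] [ 0.515 -0.062]
2.0 [0.0052 0.1359] [ 0.524 -0.057]
1.92 [-0.0003  0.1438] [ 0.533 -0.054]
```

Emit:
{"api": "drive_tool", "payload": {"moves": "0 0 0 0 0 0 0.38; 0.006 0.008 0 0 0 0 0.38; 0.011 0.016 0 0 0 0 0.38; 0.015 0.025 0 0 0 0 0.38; 0.018 0.034 0 0 0 0 0.38; 0.021 0.043 0 0 0 0 0.38; 0.023 0.053 0 0 0 0 0.38; 0.024 0.072 0 0 0 0 0.38"}}

```text
t: 4.12
position: [0.4731, -0.1002, 0.2277]
ee_rot: [0.282, 0.959, -0.0, -0.0]
ft_force: [-0.5, -0.3, 0.1]
grip_width: 0.0285
```

Emit:
{"api": "drive_tool", "payload": {"moves": "0 0.01 0 0 0 0 0.38; -0.002 0.019 0 0 0 0 0.38; -0.004 0.029 0 0 0 0 0.38; -0.006 0.038 0 0 0 0 0.38; -0.01 0.047 0 0 0 0 0.38; -0.014 0.056 0 0 0 0 0.38; -0.019 0.064 0 0 0 0 0.38; -0.021 0.068 0 0 0 0 0.38"}}

```text
t: 5.12
position: [0.5282, -0.0546, 0.2278]
ee_rot: [0.282, 0.959, 0.0, 0.0]
ft_force: [0.1, -0.7, -0.2]
grip_width: 0.0281
```

Run:
```python
from h import *
im,d,p=snap('top','t3'); s=manip.sense(); print(s['t'],s['position'],s['ft_force'],s['grip_width'])
a=im[190:310,320:440]; 
b=snap('wrist','w3')[0]
cv2.imwrite('pics/c3.png',np.hstack([cv2.resize(a,(390,390)),cv2.resize(b,(400,390))])[:,:,::-1])
```

```text
5.175 [ 0.52832404 -0.05453744  0.22777987] [ 0.25118693 -0.52787146  0.12322259] 0.02831371564067263
```

View pics/c3.png

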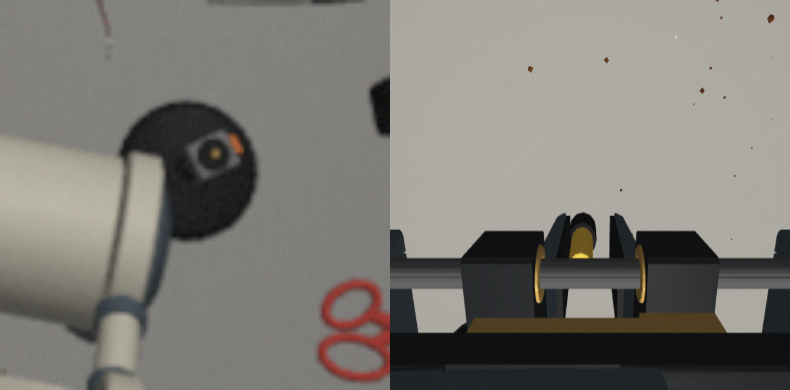

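The post sits against the trailing (left) pad and there is no force. I'll push on a little to feel the stop.

Emit:
{"api": "drive_tool", "payload": {"moves": "-0.003 0.004 0 0 0 0 0.38; -0.005 0.008 0 0 0 0 0.38; -0.005 0.008 0 0 0 0 0.38; -0.005 0.008 0 0 0 0 0.38"}}

```text
t: 5.72
position: [0.5327, -0.0524, 0.2271]
ee_rot: [0.281, 0.96, -0.002, -0.004]
ft_force: [-26.0, -29.2, 11.6]
grip_width: 0.0284
```

About 39 N, so that is the hard stop. Next: back off, open, lift clear and look.

Emit:
{"api": "drive_tool", "payload": {"moves": "0.005 -0.008 0 0 0 0 0.3; 0.005 -0.008 0 0 0 0 0; 0.005 -0.008 -0.04 0 0 0 0; 0.005 -0.008 -0.09 0 0 0 -0.5; 0.005 -0.008 -0.14 0 0 0 -1; 0.005 -0.008 -0.177 0 0 0 -1; -0.05 -0.13 -0.177 0 0 0 -1; -0.05 -0.13 -0.177 0 0 0 -1"}}

```text
t: 6.72
position: [0.5092, -0.1793, 0.4057]
ee_rot: [0.281, 0.96, -0.0, 0.001]
ft_force: [0.8, -0.1, -0.3]
grip_width: 0.0905
```

Run:
```python
from h import *
im,d,p=snap('side','s4'); s=manip.sense(); print(s['t'],s['position'],s['q'],s['ft_force'],s['grip_width'])
a=im[180:280,280:400]
hsv=cv2.cvtColor(im,cv2.COLOR_RGB2HSV); y=(hsv[...,0]>20)&(hsv[...,0]<33)&(hsv[...,1]>150)&(hsv[...,2]>120); y[:225]=0;y[275:]=0;y[:,:300]=0;y[:,375:]=0
v,u=np.nonzero(y);print(u.mean(),v.mean(),v.min(),v.max(),np.median(pts(p,u,v,d[v,u]),0))
b,_,p=snap('wrist','w4')
cv2.imwrite('pics/c4.png',np.hstack([cv2.resize(a,(390,390)),cv2.resize(b,(400,390))])[:,:,::-1])
cv2.imwrite('pics/w4.png',b[:,:,::-1])
```

```text
6.775 [ 0.50824762 -0.18591343  0.40537802] [-0.46031378  0.3747277   1.55290234 -0.00253361  1.21092684 -1.4572858 ] [-1.78823503 -9.61131484 -0.15786527] 0.09088272943041213
335.64150943396226 256.35849056603774 251 263 [ 0.52587357 -0.05315271  0.05603718]
```

View pics/c4.png

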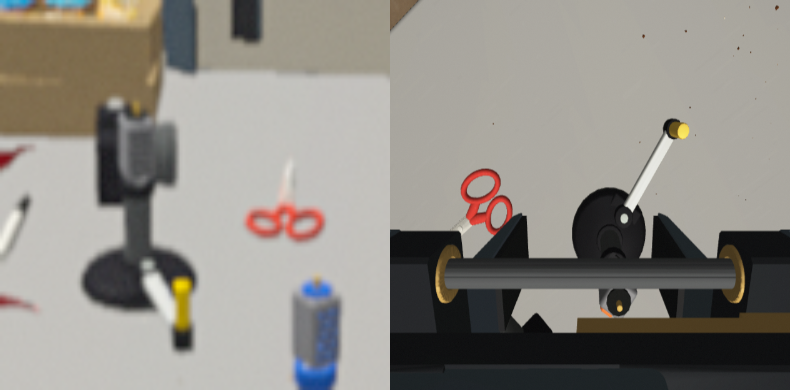

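The leg is out: the post now sits at about (0.526,-0.053), where I expected it, at wrist-half pixel (678,130). The head, scissors and camera haven't moved. Next: go over the head with the jaws turned along the monopod's y.

Emit:
{"api": "drive_tool", "payload": {"moves": "-0.013 0.005 0 0 0 -9.5 -1; -0.026 0.009 0 0 0 -19 -1; -0.039 0.014 0 0 0 -28.5 -1; -0.052 0.018 0 0 0 -38 -1; -0.065 0.022 0 0 0 -47.5 -1; -0.079 0.027 0 0 0 -56.8 -1; -0.079 0.027 0 0 0 -56.8 -1; -0.079 0.027 0 0 0 -56.8 -1"}}

```text
t: 7.82
position: [0.5898, -0.1981, 0.4046]
ee_rot: [-0.207, 0.978, 0.0, -0.0]
ft_force: [-0.7, -0.8, -0.9]
grip_width: 0.0913
```

Run:
```python
from h import *
im,d,p=snap('wrist','w5'); s=manip.sense(); print(s['t'],s['position'],s['ee_rot'],s['q'],s['ft_force'],s['grip_width'])
```

```text
7.875 [ 0.5896635  -0.1981749   0.40470167] [-2.07040065e-01  9.78332448e-01  1.27979794e-04 -1.31723040e-04] [-4.20191010e-01  4.89524330e-01  1.35300137e+00  5.40508214e-05
  1.29943056e+00 -2.40809883e+00] [-0.09527247  0.22460829  0.00549368] 0.09112879257188172
```

View pics/w5.png

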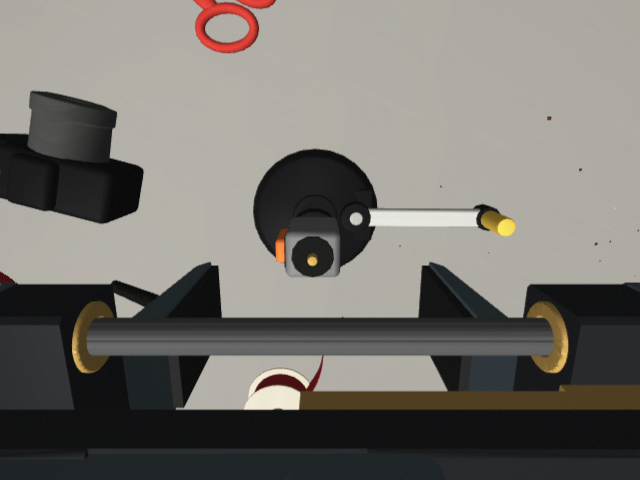

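Run:
```python
from h import *
im,d,p=load('w5')
st=plane(p,np.array(312.),np.array(260.),.1625); po=plane(p,np.array(506.),np.array(227.5),.067); hi=plane(p,np.array(356.),np.array(218.),.029)
print(st,po,hi); 
dd=po-hi; print('psi leg',np.arctan2(-dd[0],dd[1])); dd=po-st;print(np.arctan2(-dd[0],dd[1]))
m=(abs(pts(p,*np.meshgrid(np.arange(640),np.arange(480)),d)[...,2]-.1505)<.004); m[:, :270]=0;m[:,350:]=0;m[290:]=0
q=pts(p,*np.nonzero(m)[::-1],d[m])[:,:2]; print(cv2.minAreaRect(q.astype(np.float32)),len(q))
D=st[:2]-np.array([.5897,-.1982])
x=np.array([2*.207**2-1,-2*.207*.978]);y=np.array([-2*.207*.978,1-2*.207**2]);print('tool shift',D@x,D@y, 'jaw ang',np.arctan2(y[1],y[0])-np.pi/2)
```

```text
[ 0.58993773 -0.2039531   0.1625    ] [ 0.52800482 -0.06014985  0.067     ] [ 0.57579565 -0.16923638  0.029     ]
psi leg 0.4129141204602429
0.4066702111800161
((0.5899842381477356, -0.20464970171451569), (0.03002648800611496, 0.034205593168735504), 24.711816787719727) 1546
tool shift 0.002112028526415824 -0.0053563284122183 jaw ang 0.4168860264337584
```

Emit:
{"api": "drive_tool", "payload": {"moves": "0.002 -0.0045 0.02 0 0 0 -1; 0.002 -0.0045 0.05 0 0 0 -1; 0.002 -0.0045 0.08 0 0 0 -1; 0.002 -0.0045 0.1 0 0 0 -1; 0.002 -0.0045 0.105 0 0 0 -0.3; 0.002 -0.0045 0.105 0 0 0 -0.1; 0.002 -0.0045 0.105 0 0 0 0; 0.002 -0.0045 0.105 0 0 0 0"}}

```text
t: 8.88
position: [0.5902, -0.2035, 0.3005]
ee_rot: [-0.208, 0.978, -0.0, 0.0]
ft_force: [-0.3, 0.5, 0.4]
grip_width: 0.0542
```

Run:
```python
from h import *
im,d,p=snap('wrist','w6'); s=manip.sense(); print(s['t'],s['position'],s['ft_force'],s['grip_width'])
a=snap('side','s6')[0][170:270,280:400]
cv2.imwrite('pics/c6.png',np.hstack([cv2.resize(a,(390,390)),cv2.resize(im,(400,390))])[:,:,::-1])
```

```text
8.925 [ 0.59011928 -0.20346222  0.30034567] [ 0.25026332 -0.87783771 -0.3478492 ] 0.049771219994778335
```

View pics/c6.png

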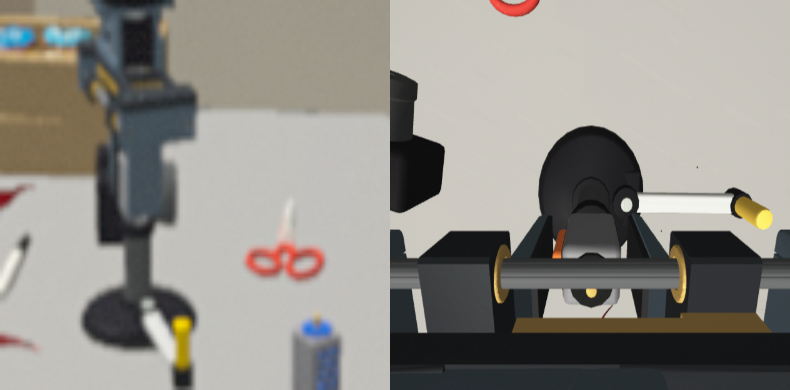

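The head sits between the pads, with the button at about (558,245) beside the left one. Closing.

Emit:
{"api": "drive_tool", "payload": {"moves": "0 0 0 0 0 0 0.5; 0 0 0 0 0 0 1; 0 0 0 0 0 0 1; 0 0 0 0 0 0 1"}}

```text
t: 9.48
position: [0.5901, -0.2033, 0.3]
ee_rot: [-0.208, 0.978, 0.0, 0.0]
ft_force: [-1.4, 1.8, 5.5]
grip_width: 0.0347
```

The opening is 34.7 mm, so the button is fully in, and side force is small. Pulling up straight.

Emit:
{"api": "drive_tool", "payload": {"moves": "0 0 -0.006 0 0 0 1; 0 0 -0.012 0 0 0 1; 0 0 -0.018 0 0 0 1; 0 0 -0.024 0 0 0 1; 0 0 -0.03 0 0 0 1; 0 0 -0.036 0 0 0 1; 0 0 -0.042 0 0 0 1; 0 0 -0.048 0 0 0 1"}}

```text
t: 10.48
position: [0.59, -0.2034, 0.3481]
ee_rot: [-0.208, 0.978, 0.0, -0.0]
ft_force: [2.8, 2.4, -3.7]
grip_width: 0.0342
```

Emit:
{"api": "drive_tool", "payload": {"moves": "0 0 -0.004 0 0 0 1; 0 0 -0.008 0 0 0 1; 0 0 -0.014 0 0 0 1; 0 0 -0.02 0 0 0 1; 0 0 -0.026 0 0 0 1; 0 0 -0.032 0 0 0 1; 0 0 -0.038 0 0 0 1; 0 0 -0.044 0 0 0 1"}}

```text
t: 11.48
position: [0.59, -0.2034, 0.3921]
ee_rot: [-0.208, 0.978, 0.0, -0.0]
ft_force: [2.8, 4.0, -7.8]
grip_width: 0.0344
```

Emit:
{"api": "drive_tool", "payload": {"moves": "0 0 -0.003 0 0 0 1; 0 0 -0.006 0 0 0 1; 0 0 -0.007 0 0 0 1; 0 0 -0.007 0 0 0 1"}}

```text
t: 11.98
position: [0.59, -0.2034, 0.3988]
ee_rot: [-0.208, 0.978, 0.0, 0.0]
ft_force: [1.5, 4.4, -2.5]
grip_width: 0.035
```

The pull dropped to 2.5 N, which I didn't expect. Checking for slip.

Run:
```python
from h import *
im,d,p=snap('wrist','w7'); s=manip.sense(); print(s['t'],s['position'],s['ft_force'],s['grip_width'])
a=snap('side','s7')[0][120:270,260:410]
cv2.imwrite('pics/c7.png',np.hstack([cv2.resize(a,(390,390),interpolation=cv2.INTER_CUBIC),cv2.resize(im,(400,390))])[:,:,::-1])
s=manip.sense(); print(s['t'],s['position'],s['ft_force'],s['grip_width'])
```

```text
12.025 [ 0.59003363 -0.20341532  0.39882037] [ 0.99609224  4.42875362 -2.85464078] 0.034632889373229364
12.075 [ 0.59001124 -0.20343582  0.39883233] [ 0.91714933  4.5907718  -3.56020489] 0.03485075464044735
```

View pics/c7.png

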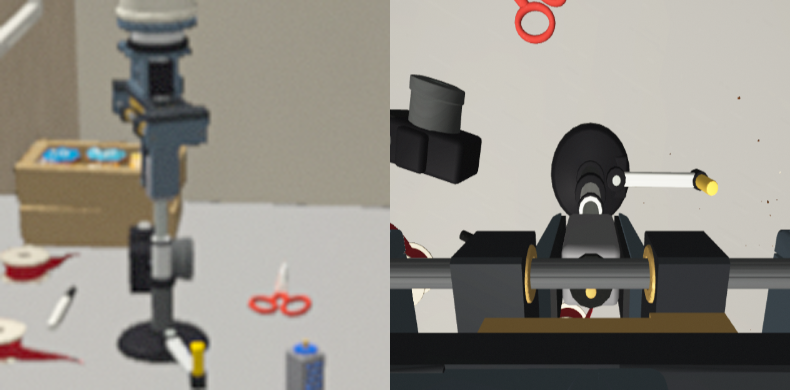

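The head is up in the jaws with both sections showing, and the stud hasn't moved relative to the fingers, so there is no slip. The low pull is static friction while the arm stands still. Easing up to feel the second stop.

Emit:
{"api": "drive_tool", "payload": {"moves": "0 0 -0.001 0 0 0 1; 0 0 -0.002 0 0 0 1; 0 0 -0.002 0 0 0 1"}}

```text
t: 12.45
position: [0.59, -0.2034, 0.4004]
ee_rot: [-0.208, 0.978, 0.0, -0.0]
ft_force: [3.3, 3.0, -9.9]
grip_width: 0.0344
```

Emit:
{"api": "drive_tool", "payload": {"moves": "0 0 -0.0005 0 0 0 1; 0 0 -0.001 0 0 0 1; 0 0 -0.001 0 0 0 1; 0 0 -0.001 0 0 0 1"}}

```text
t: 12.95
position: [0.59, -0.2034, 0.4007]
ee_rot: [-0.208, 0.978, 0.0, -0.0]
ft_force: [5.2, 2.7, -20.7]
grip_width: 0.0345
```

It moved only 0.3 mm and the pull rose to 20.7 N, so that is the second stop. I'll relax slightly and hold.

Emit:
{"api": "drive_tool", "payload": {"moves": "0 0 0.0003 0 0 0 1; 0 0 0.0003 0 0 0 1; 0 0 0.0003 0 0 0 1; 0 0 0.0003 0 0 0 1; 0 0 0.0003 0 0 0 1; 0 0 0.0003 0 0 0 1; 0 0 0.0003 0 0 0 1; 0 0 0.0003 0 0 0 1"}}

```text
t: 13.95
position: [0.59, -0.2034, 0.4007]
ee_rot: [-0.208, 0.978, 0.0, -0.0]
ft_force: [5.1, 2.5, -17.5]
grip_width: 0.0347
```

Run:
```python
from h import *
im,d,p=snap('wrist','w8'); 
b=snap('side','s8')[0]
s=manip.sense(); print(s['t'],s['position'],s['ft_force'],s['grip_width'])
a=b[120:270,260:410]
cv2.imwrite('pics/c8.png',np.hstack([cv2.resize(a,(390,390),interpolation=cv2.INTER_CUBIC),cv2.resize(im,(400,390))])[:,:,::-1])
```

```text
14.05 [ 0.59001872 -0.20343243  0.40065153] [  5.60387645   1.65836399 -17.23810512] 0.0347027310410458
```

View pics/c8.png

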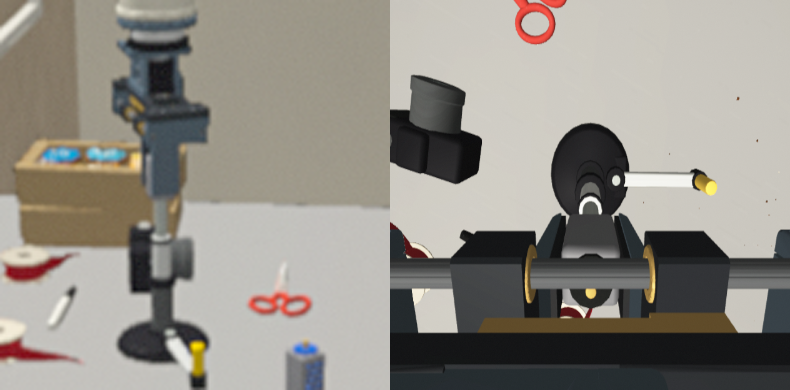

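The head is steady at the stop: 17 N pull, opening 34.7 mm, about 100 mm of travel, leg out and the other objects in place. Handing in.

```bash
python3 -c "
from station import manip
print(manip.close_job())"
```

```text
the job is handed in; nothing more can be done
None
```

The job is handed in; no verdict came back. The monopod's leg is swung out to its hard stop. The arm is holding the head at the second stop with the button pressed.

- **Leg:** I pushed the post round its arc until the force rose to about 39 N at the stop. Afterwards the post was within about 5 mm of the fully-out position I had worked out. That push came close to the 40 N limit for the arm or gripper's body, though it was the fingers pressing.
- **Head:** I squeezed it from above along the monopod's y. The opening shut to 34.7 mm, which matches the button fully in. I then pulled it straight up about 100 mm through both sections.
- **Last checks:** the pull was a steady 17 N against the stop, the opening was still 34.7 mm and the head had not slipped in the fingers. The leg was still out. I checked the other objects by eye only; those in view of the last pictures showed no visible shift.
- **Disagreements:** the camera estimates of the column's position differed by up to about 6 mm, so I relied mostly on the wrist camera. The pull also dipped to about 2.5 N just short of the stop. I put that down to friction while the arm stood still, since pulling on brought it up to 20.7 N.

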